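# Move a push-fit stop end from one bench air outlet to the other

## Robot

A 7-joint arm with a two-finger parallel gripper is mounted at the origin on the work surface. World frame = base frame: x ahead of the robot, y to its left, z up, the work surface at z = 0. Lengths are in m, angles in rad, forces in N, time in s.
With the tool pointing down it reaches from about 0.425 to 0.925 m from the base axis. Payload 6.8 kg.
Tool frame: the origin (TCP) lies midway between the tips of the shut fingers; the grasp point (between the pads) lies 19 mm behind it; z points along the fingers, x is the direction in which the jaws open and shut, and the axes are right-handed (so a half turn about z gives the same grasp; the last joint's range is limited). The gripper opens to 85 mm and grips with 20 to 120 N. Pads are 22 mm wide; open, the fingers measure 114 mm over their backs; the gripper's body (76 mm by 85 mm) begins 54 mm behind the grasp point. The pads swing forward as they close: fully open they stand 13 mm farther back than shut.
Start: joints at [1.051, 0.477, 0.022, 1.555, -0.011, 1.109, -0.083], TCP at [0.27, -0.619, 0.231] pointing down, gripper open.
Joint ranges: [-2.96, 2.96], [-0.34, 2.1], [-1.41, 1.46], [0.24, 2.44], [-1.37, 4.51], [0.17, 1.92], [-2.96, 2.96]. Speed limits (rad/s): [2.39, 2.39, 3.14, 3.14, 3.14, 3.14, 3.14].

## Interface

Orientations are given as a unit quaternion [w, x, y, z].
In Python, from station import bot gives the robot as it stands.
- The arm moves only by the tool step_arm, never from a script. Its argument "increments" is a list of rows, each a list of 7 numbers: the shift along the tool's x, y, z in cm, then the turn, a rotation vector about the tool's x, y, z in degrees, then the closure, from 0 (fully open) to 1 (shut). A call has 1 to 20 rows; each row shifts and turns the commanded pose from where the row before left it, along the tool's axes as they then stand; what a row does not reach is not made up. A row lasts 1/10 s, in which the tool goes at most 50 mm and 8.59 degrees, less where a joint would pass 70% of its speed; a pose out of reach is approached as far as the arm can. A call is refused whole if a number of a shift passes 5 or a number of a turn 8.59, either way. A call with a gripper value outside its range is refused whole. The fingers move at their own pace and stop on an object; "squeeze" is the grip in N (left out, the last holds). Time passes only in rows, so rows that do not move let the fingers close. It gives the time, the measured TCP pose, the force and the opening at its end, in the units of the state.
- bot.get_obs(): the state, without advancing time (a new reading comes with each control period).
- bot.read_camera(name): name is "scene" or "top"; returns a dict with "pixels" (480x640x3 uint8, red, green, blue), "vertical_fov" (degrees; the focal length in pixels is half the picture's height over the tangent of half this angle, whatever the lens; pixels are square), "cx", "cy" (the principal point, pixels), "camera_from_world" (4x4, takes a point from world to camera coordinates). Camera axes: x right, y down, z forward; pixel columns grow to the right and rows downward; lengths in m; the calibration is good to about 2 mm. A picture is of the moment at which its call begins. There is no depth.
- bot.hand_in(): hands the job in, once; it reports no verdict.
Trained networks look in a picture, given as the dict that the camera call returned (one of the last four; its "shot" number tells which), for a name from the list of things; names that differ only in an ending like _2 or _b are one class to them, and where a whole thing is asked for, a point or a joint stands for the part that bears it (a point fixed in the world has none). Each returns a list of dicts, best first, with "score" (0 to 1); they miss things now and then, are a little off and sometimes report something else, mostly with a low value. They report only what shows in the picture. A call takes as long as a camera call. They do not tell look-alikes from the thing itself.
- bot.find_in(picture, query): "point" ([column, row] in pixels, amid what is visible of it).
- bot.cut_out(picture, query): "pixels" (480x640 bool, what is visible of it) and "point" ([column, row] in pixels, amid what is visible of it).
- bot.pinpoint(picture, query): "point" ([column, row] in pixels: a listed point, or the origin of a listed thing).
The state is a dict: "t": time; "q": joint angles; "joint_vel": joint speeds; "joint_torque": joint torques, N m; "eef_pos": TCP position; "tool_rot": TCP orientation; "contact_force": force on the tool from outside, world axes, zero at the start; "torque": the same for the moment, N m; "gripper_width": opening from 0.0 (shut) to 1.0 (fully open).
Only numpy, scipy, OpenCV 4.12 (cv2) and the standard library are available. Lean on these libraries where they do the work, as an engineer would, in place of code of your own. Each camera call takes 0.05 s, during which the arm holds its last target.

## Task

The air graver is changing places and the air is shut off. Take the push-fit stop end off the outlet tube it is on, keeping its collet ring pressed in against its body while you draw fitting and tube apart, then push it fully home, past its seal to the stop, on the other outlet's tube so that the collet springs back out and it locks; let go of it there. Do not force it at any time, and leave the other things on the bench where they are.

Things in the scene. Friction and masses are not known exactly. Their poses are not given: they have to be found in the camera images.
- outlet_a: Bench air outlet, fixed, that carries the stop end at the start: round foot 64 mm across, upright riser with a shut valve, and an elbow (25 mm thick, over the foot, top 98 mm high) from which a level steel tube stands out along the outlet's own -x, bare from 20 mm to its free end 120 mm from the riser's axis. Origin: on the bench under the riser; z up.
- outlet_b: The other outlet, its tube open at the start; fixed, of the same make and size as outlet_a, the tube along its own -x. Origin: on the bench under the riser; z up.
- outlet_a_end (a point): Centre of the free end of outlet_a's tube, axes as outlet_a; the tube runs from here along +x. Tube 12 mm in diameter, axis 85 mm above the bench; its last 7 mm taper to 8.4 mm; a locking groove 4.7 mm wide and 2.2 mm deep begins 12.3 mm from the end. At the start this point is inside the stop end.
- outlet_b_end (a point): Centre of the free end of outlet_b's tube, axes as outlet_b; the tube runs from here along +x. Same tube as outlet_a's: 12 mm in diameter, axis 85 mm above the bench, last 7 mm tapered to 8.4 mm.
- cap: The stop end, a loose grey plastic push-fit cap, 80 to 140 g: round body 28 mm in diameter, 38 mm long; with its collet ring 46 mm long (42.5 ring pressed). Origin at cap_center. Teeth inside lock in the tube's groove only within 0.7 mm of fully home (then 0.7 mm of end play). A rubber seal drags over the last 7 mm: 9 to 14 N to draw off, 11 to 16 N to push on (16 to 22 N with the ring out).
- cap_center (a point): Point on the stop end's axis, half-way along its body. Own +x: its axis, out of the mouth. The closed flat back is 20 mm behind (-x), the body's mouth 18 mm ahead, the floor of the 13 mm bore 12 mm behind. Fully home, the tube's end touches the bore's floor: it is then 12 mm behind this point, and the cap's x axis is the outlet's. 38 mm of travel takes it clear of the tube.
- collet_face (a point): Centre of the outer face of the collet ring, which stands before the cap's mouth round the tube: flange 26 mm in diameter, 4 mm thick, hole 13 mm; the face is 26 mm ahead (+x) of cap_center when out, 22.5 mm when pressed in. All round the tube 7 mm of the face is bare, for finger tips to press on towards the cap. Axes as the cap.
- collet (a joint): How far the collet ring is pressed in towards the cap's body, m: 0 sprung out (teeth closed: they lock in the groove), 0.0035 fully pressed (teeth open; they let go of the tube from about 0.0027). The spring takes 3 N to start and 9 N fully pressed. Squeezing ring and back of the cap between the finger tips holds it pressed.
- tin: Bystander: a round tin 56 mm across and 50 mm high. Origin: centre of its underside.
- block: Bystander: a steel bench block 60 x 60 x 20 mm. Origin: centre of its underside.
- file: Bystander: a flat file with a wooden handle, 252 mm long in all, lying on the bench along its own x, 18 mm high. Origin: on the bench, 30 mm ahead of the handle's front end.
Not all that is in view belongs to the job. There is more than one size of the cap; the job needs the smaller. Leave any turquoise look-alike of the outlet_a alone.

How it is judged:
On the way, in this order (a step that is already met when the one before it is completed fails the run):
1. the collet is pressed in while the stop end is still on the first tube (value of joint collet above 0.0027 m and distance between cap_center and outlet_a_end below 0.02 m), for 0.1 s.
2. the stop end is clear of the first tube (distance between cap_center and outlet_a_end above 0.06 m), for 0.1 s.
3. the stop end is fully home on the other tube (x of outlet_b_end in the frame of cap_center between -0.0145 and -0.01 m and y of outlet_b_end in the frame of cap_center between -0.003 and 0.003 m and z of outlet_b_end in the frame of cap_center between -0.003 and 0.003 m and angle between the x axis of cap_center and the x axis of outlet_b_end, either way round below 0.1 rad), for 0.1 s.
At the end, for the whole second after the job is handed in: The stop end is on outlet_b's tube, fully home (the tube's end no more than 2 mm from the floor of the bore) and in line with it (0.1 rad, 3 mm), its collet sprung back out (less than 1 mm in), at rest and let go; the bystanders are within 20 mm of where they were (all of step 3 and value of joint collet below 0.001 m and linear speed of cap below 0.02 m/s and contact force between cap and the fingers below 0.1 N); the robot touches nothing.
It fails at once if the stop end is forced: the contact forces between it and an outlet add up to more than 70 N (some 28 N of push or pull) (contact force between cap and outlet_a above 70 N or contact force between cap and outlet_b above 70 N).
It fails at once if a bystander is moved by more than 20 mm (distance of any of tin, block, file from where it was at the start of the episode above 0.02 m).
It also fails if it takes over 51 s, if anything falls off the work surface, if the arm or the gripper's body presses on something with over 40 N, if the wrist force passes 120 N, or if a joint passes its speed limit or range.

## Working session

There is one attempt and no reset: what is moved stays moved. The work goes in short steps, Python scripts to look and compute and a tool call to move; the robot and the scene stay as the last step left them, time stands still between calls to the robot, and variables do not carry over. Pictures are saved under pics/ and viewed, and the job is handed in when it is done.

Besides the shell and the picture viewer there is one more tool, called after "Request:" as a command line: name --pt "numbers of a row" for each row, then --argument value for the rest. step_arm: Moves the arm, as the interface text tells. Its arguments: {"type":"object","properties":{"increments":{"type":"array"},"squeeze":{"type":"number"}},"required":["increments"]}

```bash
mkdir -p pics; ls; python3 - <<'E'
from station import bot
import cv2,numpy as np,pickle
print(bot.get_obs())
for n in("scene","top"):
    p=bot.read_camera(n)
    cv2.imwrite(f"pics/{n}0.png",p["pixels"][:,:,::-1])
    print(n,p["vertical_fov"],p["cx"],p["cy"],p["camera_from_world"].tolist() if hasattr(p["camera_from_world"],'tolist') else p["camera_from_world"], p["shot"])
    for q in("outlet_a","outlet_a_end","cap","cap_center","collet_face","tin","block","file"):
        print(q,[(np.round(d["point"],1).tolist(),round(float(d["score"]),2)) for d in bot.pinpoint(p,q)[:5]])
E
```

```text
pics
{'t': 0.0, 'q': array([ 1.05088767,  0.47776416,  0.02235916,  1.5564707 , -0.0115016 ,
        1.10927511, -0.08309117]), 'joint_vel': array([ 0.00092664, -0.00108489, -0.00118056, -0.00134539,  0.00028796,
        0.00099277, -0.00039883]), 'joint_torque': array([-4.43015342e-04, -5.96454656e+01,  1.60733387e+00, -2.81195068e+01,
        1.22823397e-02,  9.28371563e-03,  1.63895811e-05]), 'eef_pos': array([ 0.26991883, -0.61803656,  0.23034205]), 'tool_rot': array([-4.29973664e-04,  8.36742954e-01, -5.47595132e-01, -7.84310345e-04]), 'contact_force': array([ 0.30625101, -0.09668521,  0.82942462]), 'torque': array([-0.02794282,  0.02884788, -0.06266619]), 'gripper_width': 0.9995992198267236}
scene 52.478278128986375 318.2234583045659 242.70645949758241 [[0.6905609599821975, 0.7232144743206281, 0.00929433599583911, -0.4218474505087908], [0.5848464948814636, -0.5507876980783073, -0.5954724922869782, -0.30586278709682113], [-0.4255351195534065, 0.41664581574610443, -0.8033219318853003, 1.435385222746023], [0.0, 0.0, 0.0, 1.0]] 1
outlet_a [([369.4, 224.1], 0.85), ([437.7, 269.5], 0
[... 456 characters left out ...]
31155, -0.9997772161799313, 0.01707447238531855, -0.031514921388020554], [-0.9940501664606994, -0.014182187105688858, -0.10799598200097778, 0.6055401449983308], [0.10821407560565503, -0.01563277251181305, -0.9940046932808756, 0.9133562988990308], [0.0, 0.0, 0.0, 1.0]] 2
outlet_a [([380.2, 227.1], 0.8), ([220.2, 239.7], 0.77), ([222.1, 155.1], 0.66)]
outlet_a_end [([186.8, 190.6], 0.58)]
cap [([253.2, 303.5], 0.85), ([195.0, 286.6], 0.62), ([313.8, 195.9], 0.22)]
cap_center [([253.5, 304.3], 0.92), ([197.5, 285.8], 0.8)]
collet_face [([198.9, 271.9], 0.51), ([246.7, 286.3], 0.51)]
tin [([313.7, 194.8], 0.75), ([492.8, 321.1], 0.33)]
block [([158.7, 307.2], 0.78)]
file [([493.1, 321.6], 0.63)]
```

View pics/scene0.png

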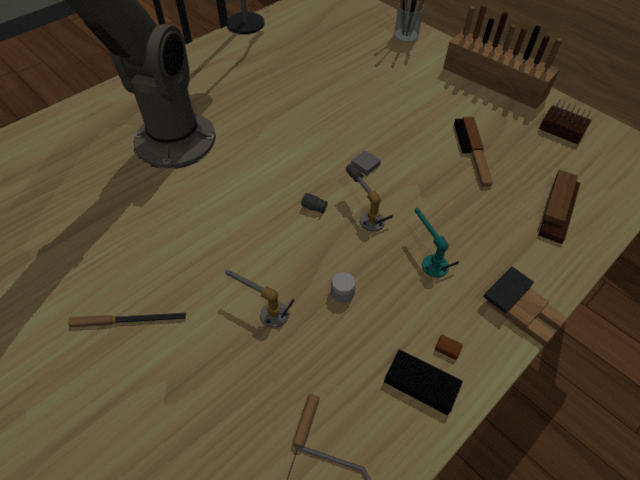

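View pics/top0.png

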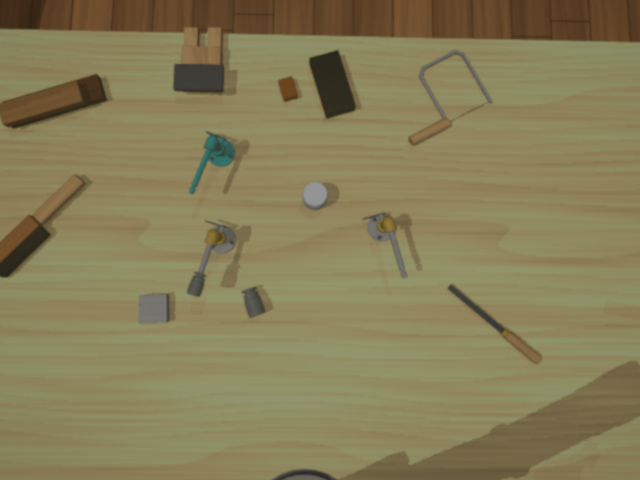

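```bash
cat > h.py <<'E'
import numpy as np,cv2
from station import bot
def K(p):
    f=p["pixels"].shape[0]/2/np.tan(np.radians(p["vertical_fov"])/2); return f,p["cx"],p["cy"]
def proj(p,X):
    T=np.array(p["camera_from_world"]);X=np.atleast_2d(X);c=X@T[:3,:3].T+T[:3,3];f,cx,cy=K(p)
    return np.c_[cx+f*c[:,0]/c[:,2],cy+f*c[:,1]/c[:,2]]
def ray(p,uv):
    T=np.array(p["camera_from_world"]);f,cx,cy=K(p)
    d=T[:3,:3].T@np.array([(uv[0]-cx)/f,(uv[1]-cy)/f,1]);o=-T[:3,:3].T@T[:3,3];return o,d/np.linalg.norm(d)
def onz(p,uv,z):
    o,d=ray(p,uv);return o+d*(z-o[2])/d[2]
def tri(p1,u1,p2,u2):
    A=np.zeros((3,3));b=np.zeros(3);R=[ray(p1,u1),ray(p2,u2)]
    for o,d in R:
        M=np.eye(3)-np.outer(d,d);A+=M;b+=M@o
    x=np.linalg.solve(A,b);return x,[round(1000*np.linalg.norm(np.cross(x-o,d)),1) for o,d in R]
E
python3 - <<'E'
from h import *
import pickle
s=bot.read_camera("scene");t=bot.read_camera("top");pickle.dump((s,t),open("st.pkl","wb"))
for n,z,ps,pt in [("A foot",0,(369.4,224.1),(220.2,239.7)),("B foot",0,(270.5,315.6),(380.2,227.1)),("capA",.085,(352.5,171.5),(197.5,285.8)),("loose",.014,(313,202.5),(253.2,303.5)),("collet",.085,(359.1,180.1),(198.9,271.9)),("Bend",.085,(228,272),(404,275)),("tin",0,(341.5,298.1),(313.7,194.8)),("block",0,(363.6,165.3),(158.7,307.2)),("file",0,(124.8,319),(493.1,321.6))]:
    x,e=tri(s,ps,t,pt);print(n,x.round(4),e,"scene z",onz(s,ps,z).round(4),"top",onz(t,pt,z).round(4))
a=cv2.resize(t["pixels"][200:330,150:290,::-1],None,fx=5,fy=5,interpolation=cv2.INTER_CUBIC)
b=cv2.resize(s["pixels"][145:245,290:410,::-1],None,fx=5,fy=5,interpolation=cv2.INTER_CUBIC)
cv2.imwrite("pics/ta.png",cv2.convertScaleAbs(a[:600],alpha=1.6));cv2.imwrite("pics/sa.png",cv2.convertScaleAbs(b,alpha=1.6))
a=cv2.resize(t["pixels"][200:300,350:450,::-1],None,fx=4,fy=4,interpolation=cv2.INTER_CUBIC)
b=cv2.resize(s["pixels"][255:345,210:310,::-1],None,fx=4,fy=4,interpolation=cv2.INTER_CUBIC)
cv2.imwrite("pics/b.png",cv2.convertScaleAbs(np.hstack([a[:360],b]),alpha=1.6))
E
```

```text
A foot [ 0.6077  0.1952 -0.0138] [np.float64(5.6), np.float64(5.6)] scene z [0.6117 0.181  0.    ] top [0.6097 0.1969 0.    ]
B foot [ 0.6403 -0.1678 -0.0045] [np.float64(6.4), np.float64(6.4)] scene z [ 0.6383 -0.1741  0.    ] top [ 0.6435 -0.1619  0.    ]
capA [0.506  0.2208 0.0847] [np.float64(0.5), np.float64(0.5)] scene z [0.5059 0.2202 0.085 ] top [0.5062 0.2212 0.085 ]
loose [0.4695 0.1167 0.0159] [np.float64(0.6), np.float64(0.6)] scene z [0.4679 0.1174 0.014 ] top [0.4697 0.1174 0.014 ]
collet [0.5332 0.2202 0.075 ] [np.float64(2.3), np.float64(2.3)] scene z [0.5383 0.2105 0.085 ] top [0.5343 0.2195 0.085 ]
Bend [ 0.5331 -0.1972  0.0854] [np.float64(0.5), np.float64(0.5)] scene z [ 0.5325 -0.1974  0.085 ] top [ 0.5334 -0.1969  0.085 ]
tin [ 0.7144 -0.0155 -0.0131] [np.float64(5.9), np.float64(5.9)] scene z [ 0.716  -0.0263  0.    ] top [ 0.7153 -0.0108  0.    ]
block [0.4583 0.3238 0.0038] [np.float64(1.0), np.float64(1.0)] scene z [0.4555 0.3259 0.    ] top [0.4587 0.3259 0.    ]
file [ 0.4337 -0.4118  0.011 ] [np.float64(4.8), np.float64(4.8)] scene z [ 0.4224 -0.4148  0.    ] top [ 0.4358 -0.4121  0.    ]
```

View pics/ta.png

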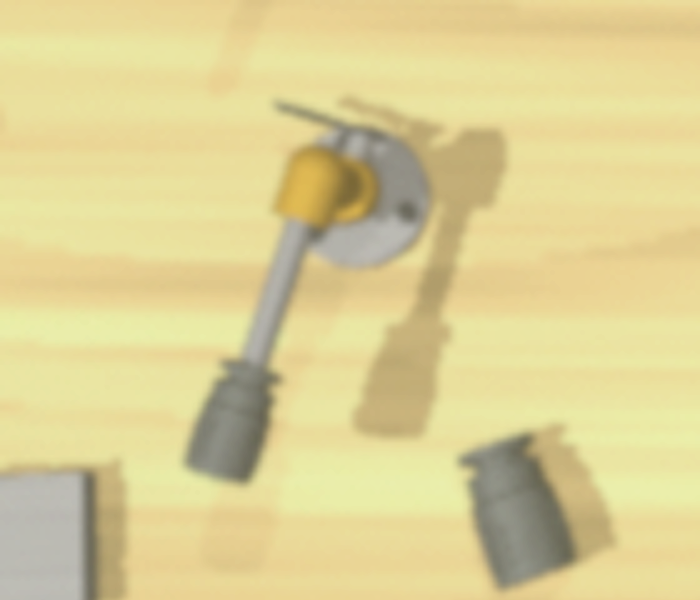

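View pics/sa.png

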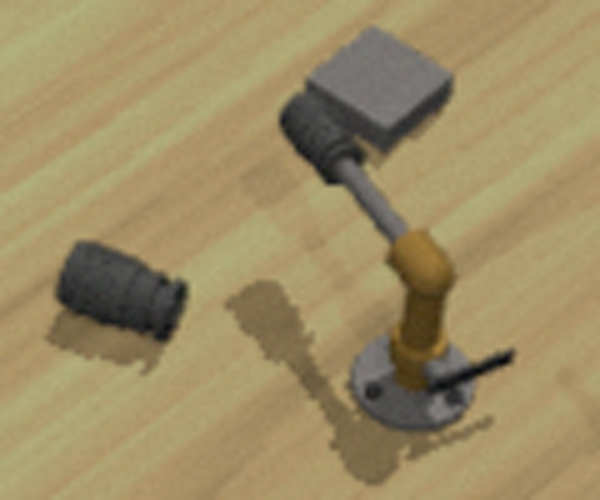

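View pics/b.png

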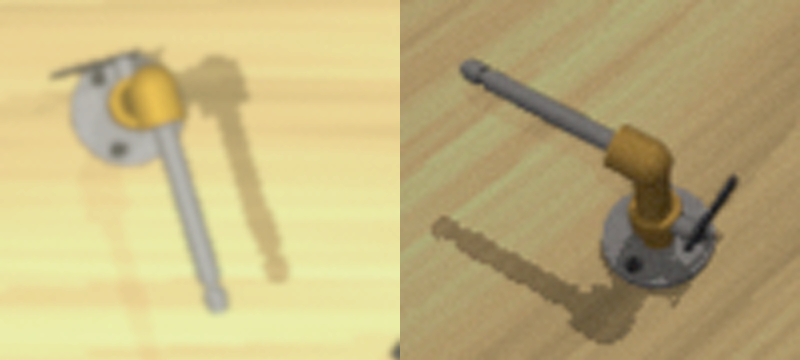

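```bash
cat > fit.py <<'E'
from h import *
import pickle
from scipy.optimize import least_squares
from scipy.ndimage import map_coordinates
def chan(p):
    a=p["pixels"].astype(float);return (a[...,0]-a[...,2])/(a.sum(2)+1e-6)
def mids(p,P0,P1,n,hw=7):
    # centreline crossing points between projected world pts
    a,b=proj(p,[P0,P1]);d=(b-a)/np.linalg.norm(b-a);nn=np.array([-d[1],d[0]]);C=chan(p);out=[]
    for s in np.linspace(0,1,n):
        c=a+s*(b-a);t=np.arange(-hw,hw+.01,.1)
        pr=map_coordinates(C,[c[1]+t*nn[1],c[0]+t*nn[0]],order=1)
        bg=np.median(np.r_[pr[:10],pr[-10:]]);k=np.argmin(pr[40:-40])+40;th=(bg+pr[k])/2
        i=k
        while i>0 and pr[i]<th:i-=1
        j=k
        while j<len(pr)-1 and pr[j]<th:j+=1
        out.append((*(c+nn*(t[i]+t[j])/2),t[j]-t[i]))
    return np.array(out)
def fitaxis(views,P,Q,n=12):
    for it in range(3):
        M=[mids(p,P,Q,n) for p in views]
        def line(v): return np.array([v[0],v[1],.085+v[4]]),np.array([v[2],v[3],.085+v[4]])
        def res(v,each=False):
            A,B=line(v);r=[]
            for p,m in zip(views,M):
                a,b=proj(p,[A,B]);d=(b-a)/np.linalg.norm(b-a)
                w=np.median(m[:,2]);ok=abs(m[:,2]-w)<1.5
                e=((m[:,:2]-a)@np.array([-d[1],d[0]]))*ok;r.append(e)
            if each:return r
            return np.r_[np.concatenate(r),v[4]/.001*.3,0.01*(v[0]-P[0])*1e3,0.01*(v[2]-Q[0])*1e3]
        s=least_squares(res,[P[0],P[1],Q[0],Q[1],0],loss='soft_l1',f_scale=.3);P,Q=line(s.x)
    return P,Q,[np.round(e,2) for e in res(s.x,True)],[m[:,2].round(1) for m in M]
E
python3 - <<'E'
from fit import *
s,t=pickle.load(open("st.pkl","rb"))
def z85(x):return np.array([*x[:2],.085])
P=onz(t,(202,271),.085);Q=onz(t,(209,246),.085)
P2=onz(t,(403,270),.085);Q2=onz(t,(392,236),.085)
for nm,P,Q in(("A",P,Q),("B",P2,Q2)):
  for vs in([s,t],[t],[s]):
    r=fitaxis(vs,P,Q);d=r[1]-r[0];print(nm,r[0].round(4),r[1].round(4),"yaw",np.degrees(np.arctan2(d[1],d[0])).round(2))
    if len(vs)==2:print(r[2],r[3])
E
```

```text
A [0.5362 0.2183 0.0779] [0.5872 0.2034 0.0779] yaw -16.21
[array([ 0.15,  0.  ,  0.2 ,  0.1 ,  0.1 ,  0.1 ,  0.2 ,  0.1 ,  0.  ,
       -0.05, -0.  ,  0.  ]), array([-0.  , -0.15, -0.1 , -0.05, -0.05, -0.1 , -0.1 , -0.  , -0.1 ,
       -0.1 ,  0.15,  0.  ])] [array([4.9, 4.2, 4.4, 4.4, 4.4, 4.4, 4.2, 4.6, 4.6, 3.7, 0. , 0. ]), array([5.2, 5.1, 5.2, 5.3, 5.1, 5.2, 5.4, 5.4, 5.2, 5.2, 4.9, 9. ])]
A [0.5362 0.2167 0.085 ] [0.5872 0.2015 0.085 ] yaw -16.61
A [0.5362 0.2138 0.085 ] [0.5872 0.199  0.085 ] yaw -16.11
B [ 0.5435 -0.1938  0.0832] [ 0.6131 -0.1733  0.0832] yaw 16.41
[array([-0.06, -0.01,  0.09,  0.09,  0.09, -0.01,  0.09,  0.05,  0.05,
       -0.1 ,  0.05, -0.05]), array([ 0.  , -0.1 , -0.05, -0.05, -0.05,  0.05,  0.  , -0.05,  0.01,
        0.01, -0.04, -0.  ])] [array([4.9, 5.2, 5. , 5.4, 5.2, 5.2, 5.2, 5.3, 5.5, 5.2, 5.3, 5.3]), array([3.8, 5.2, 4.9, 5.1, 4.9, 4.9, 5. , 5.1, 5. , 5.2, 5.1, 9. ])]
B [ 0.5435 -0.1934  0.085 ] [ 0.6131 -0.1729  0.085 ] yaw 16.39
B [ 0.5435 -0.1949  0.085 ] [ 0.6131 -0.1741  0.085 ] yaw 16.66
```

```bash
cat > sil.py <<'E'
from fit import *
def render(p,E,yaw,parts,roi,ss=6):
    u0,v0,u1,v1=roi;im=np.zeros(((v1-v0)*ss,(u1-u0)*ss),np.uint8);c,s=np.cos(yaw),np.sin(yaw)
    th=np.linspace(0,2*np.pi,48)
    for (xa,ra,xb,rb) in parts:
        pts=[]
        for x,r in((xa,ra),(xb,rb)):
            l=r*np.cos(th);pts.append(np.c_[E[0]+c*x-s*l,E[1]+s*x+c*l,E[2]+r*np.sin(th)])
        uv=(proj(p,np.vstack(pts))-[u0-.5,v0-.5])*ss
        cv2.fillConvexPoly(im,cv2.convexHull(np.round(uv).astype(np.int32)),255)
    im=cv2.resize(im,(u1-u0,v1-v0),interpolation=cv2.INTER_AREA)/255.
    return cv2.GaussianBlur(im,(0,0),.7)
def parts_cap(col=0.):  # x from cap_center
    return [(-.020,.014,.018,.014),(.018,.011,.022-col,.011),(.022-col,.013,.026-col,.013)]
def tube(off,L=.1): return [(off,.0042,off+.007,.006),(off+.007,.006,off+L,.006)]
def fit1(p,E0,yaw,parts,fg=None,margin=12,fityaw=False,dz=0,tail=None):
    th=np.array([[x] for q in parts for x in(q[0],q[2])])
    E0=np.array(E0,float);pts=E0+th*[np.cos(yaw),np.sin(yaw),0]
    uv=proj(p,pts);u0,v0=(uv.min(0)-margin).astype(int);u1,v1=(uv.max(0)+margin).astype(int);roi=(u0,v0,u1,v1)
    C=chan(p)[v0:v1,u0:u1];m0=render(p,E0,yaw,parts,roi)
    bg=np.median(C[m0<.01]);fgv=np.median(C[m0>.95]);al=np.clip((bg-C)/(bg-fgv),0,1)
    # weight: drop pixels far beyond +x tail
    g=np.stack(np.meshgrid(np.arange(u0,u1),np.arange(v0,v1)),-1).astype(float)
    a,b=proj(p,[E0,E0+np.array([np.cos(yaw),np.sin(yaw),0])*.01]);d=(b-a)/np.linalg.norm(b-a)
    end=proj(p,[E0+np.array([np.cos(yaw),np.sin(yaw),0])*(th.max()-.012)])[0]
    w=((g-end)@d<0)&(np.abs((g-a)@np.array([-d[1],d[0]]))<margin)
    def E(v): return E0+np.array([np.cos(yaw)*v[0]-np.sin(yaw)*v[1],np.sin(yaw)*v[0]+np.cos(yaw)*v[1],0])*1e-3
    def cost(v): return (((render(p,E(v),yaw+np.radians(v[2]),parts,roi)-al)*w)**2).sum()
    from scipy.optimize import minimize
    s=minimize(cost,[0,0,0],method="Nelder-Mead",options=dict(initial_simplex=[[0,0,0],[4,0,0],[0,3,0],[0,0,3]],xatol=.02,fatol=1e-3))
    return E(s.x),np.degrees(yaw)+s.x[2],s.fun,cost([0,0,0]),al,roi
E
python3 - <<'E'
from sil import *
s,t=pickle.load(open("st.pkl","rb"))
for nm,p in(("s",s),("t",t)):
    e,y,f,f0,*_=fit1(p,[.508,.2235,.085],np.radians(-16.4),parts_cap()+[(.026,.006,.07,.006)])
    print(nm,"capA",e.round(4),y.round(2),f,f0)
    e,y,f,f0,*_=fit1(p,[.533,-.197,.085],np.radians(16.5),tube(0,.085));print(nm,"Bend",e.round(4),y.round(2),f,f0)
o=lambda p:(-np.array(p["camera_from_world"])[:3,:3].T@np.array(p["camera_from_world"])[:3,3]).round(3)
print(o(s),o(t))
for p in (s,t):
  for d in bot.cut_out(p,"outlet_a")[:0]: pass
E
```

```text
s capA [0.5046 0.2308 0.085 ] -25.48 114.50729653025753 128.60460165468612
s Bend [ 0.5273 -0.1994  0.085 ] 16.68 9.951744124352711 20.625513861620426
t capA [0.5076 0.2254 0.085 ] -16.47 39.563043662421876 55.17296523448648
t Bend [ 0.5285 -0.1976  0.085 ] 16.31 19.717580012758702 26.661500150867838
[ 1.081 -0.461  0.975] [ 0.503 -0.009  0.974]
```

```bash
cat > ov.py <<'E'
from sil import *
def overlay(p,items,roi,k,fn):
    u0,v0,u1,v1=roi;a=cv2.resize(p["pixels"][v0:v1,u0:u1,::-1],None,fx=k,fy=k,interpolation=cv2.INTER_CUBIC);a=cv2.convertScaleAbs(a,alpha=1.5)
    th=np.linspace(0,2*np.pi,48)
    for E,yaw,parts,col in items:
        c,s=np.cos(yaw),np.sin(yaw)
        for (xa,ra,xb,rb) in parts:
            pts=[]
            for x,r in((xa,ra),(xb,rb)):
                l=r*np.cos(th);pts.append(np.c_[E[0]+c*x-s*l,E[1]+s*x+c*l,E[2]+r*np.sin(th)])
            uv=(proj(p,np.vstack(pts))-[u0-.5,v0-.5])*k
            cv2.polylines(a,[cv2.convexHull(np.round(uv).astype(np.int32))],True,col,1)
    cv2.imwrite(fn,a);return a
def foot(p,O,roi,k,a,col=(0,0,255)):
    th=np.linspace(0,2*np.pi,60)
    for r,z in((.032,0),(.0125,.098)):
        uv=(proj(p,np.c_[O[0]+r*np.cos(th),O[1]+r*np.sin(th),0*th+z])-[roi[0]-.5,roi[1]-.5])*k
        cv2.polylines(a,[uv.round().astype(np.int32)],True,col,1)
E
python3 - <<'E'
from ov import *
s,t=pickle.load(open("st.pkl","rb"))
ims=[]
yb=np.radians(16.5);Eb=np.array([.529,-.1982,.085])
ya=np.radians(-16.4);Ca=np.array([.5075,.2245,.085])
for p,rb,ra,n in((s,(215,255,295,335),(335,155,405,240),"s"),(t,(360,210,420,290),(180,220,240,300),"t")):
    for nm,E,y,parts,r,O in(("b",Eb,yb,tube(0,.1),rb,Eb+.12*np.array([np.cos(yb),np.sin(yb),0])),("a",Ca,ya,parts_cap(),ra,Ca+.108*np.array([np.cos(ya),np.sin(ya),0]))):
        a=overlay(p,[(E,y,parts,(0,0,255))],r,5,"/tmp/x.png");foot(p,O,r,5,a)
        c=np.zeros((430,405,3),np.uint8);c[:a.shape[0],:a.shape[1]]=a[:430,:405];ims.append(c)
cv2.imwrite("pics/ov.png",cv2.resize(np.vstack([np.hstack(ims[:2]),np.hstack(ims[2:])]),None,fx=.7,fy=.7,interpolation=cv2.INTER_AREA))
E
```

```text
(no output)
```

View pics/ov.png

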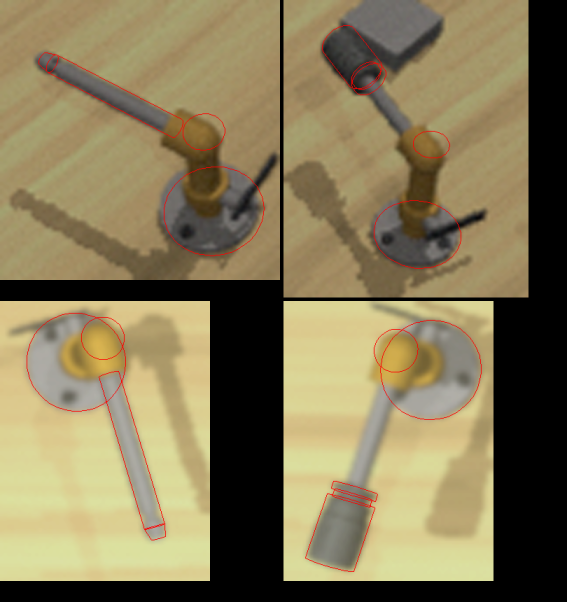

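Request:
step_arm --pt "0 0 0 0 0 -8.33 0" --pt "0 0 0 0 0 -8.33 0" --pt "0 0 0 0 0 -8.33 0" --pt "0 0 0 0 0 -8.33 0" --pt "0 0 0 0 0 -8.33 0" --pt "0 0 0 0 0 -8.33 0" --pt "0 -4.5 0 0 0 0 0" --pt "0 -4.5 0 0 0 0 0" --pt "0 -4.5 0 0 0 0 0" --pt "0 -4.5 0 0 0 0 0" --pt "0 -4.5 0 0 0 0 0" --pt "0 -4.5 0 0 0 0 0" --pt "0 -4.5 0 0 0 0 0" --pt "0 -4.5 0 0 0 0 0" --pt "0 -4.5 0 0 0 0 0" --pt "0 -4.5 0 0 0 0 0" --squeeze 20

```text
t: 2.7
eef_pos: [0.3977, -0.1853, 0.2317]
tool_rot: [0.0, 0.99, -0.143, 0.0]
contact_force: [0.3, 0.1, 0.5]
gripper_width: 1.004
```

Request:
step_arm --pt "0 -4.6 0 0 0 0 0" --pt "0 -4.6 0 0 0 0 0" --pt "0 -4.6 0 0 0 0 0" --pt "0 -4.6 0 0 0 0 0" --pt "0 -4.6 0 0 0 0 0" --pt "0 -4.6 0 0 0 0 0" --pt "0 -4.6 0.5 0 0 0 0" --pt "0 -4.6 1.0 0 0 0 0" --pt "-0.6 -4 1.0 0 0 0 0" --pt "0 -1.5 0.5 0 0 0 0" --pt "0 0 0 0 0 0 0" --pt "0 0 0 0 0 0 0"

```text
t: 3.9
eef_pos: [0.5113, 0.2194, 0.2011]
tool_rot: [0.001, 0.99, -0.143, -0.0]
contact_force: [-0.7, 0.1, -0.2]
gripper_width: 1.001
```

```bash
python3 - <<'E'
from h import *
import pickle
o=bot.get_obs();print(o["eef_pos"].round(4),o["tool_rot"].round(4),o["contact_force"].round(2))
s=bot.read_camera("scene");t=bot.read_camera("top");pickle.dump((s,t),open("st1.pkl","wb"))
c=np.array(o["eef_pos"])
ims=[]
for p,r in((s,(300,80,440,220)),(t,(150,210,290,350))):
    a=cv2.convertScaleAbs(cv2.resize(p["pixels"][r[1]:r[3],r[0]:r[2],::-1],None,fx=2.8,fy=2.8,interpolation=cv2.INTER_CUBIC),alpha=1.6)
    for q in(c,):
        u=(proj(p,q)[0]-r[:2])*2.8;cv2.circle(a,tuple(int(v) for v in u),3,(0,0,255),-1)
    ims.append(a)
cv2.imwrite("pics/g1.png",np.hstack(ims))
E
```

```text
[0.5113 0.2194 0.2011] [ 6.000e-04  9.897e-01 -1.431e-01 -2.000e-04] [-0.67  0.08 -0.16]
```

View pics/g1.png

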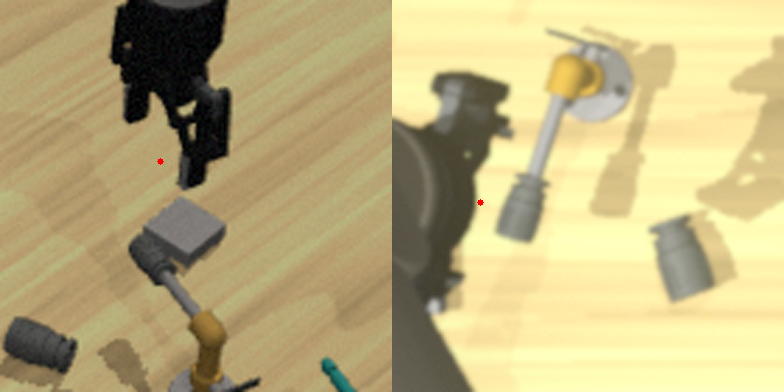

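Request:
step_arm --pt "-0.2 -0.3 3 0 0 0 0" --pt "0 0 3 0 0 0 0" --pt "0 0 3 0 0 0 0.15" --pt "0 0 1 0 0 0 0.2" --pt "0 0 0 0 0 0 0.2" --pt "0 0 0 0 0 0 0.2"

```text
t: 4.6
eef_pos: [0.5111, 0.2238, 0.1026]
tool_rot: [-0.0, 0.99, -0.143, 0.001]
contact_force: [0.2, 0.1, 0.1]
gripper_width: 0.799
```

```bash
cat > look.py <<'E'
import sys
from ov import *
def look(fn,c=None,w=45):
    o=bot.get_obs();print(o["t"],o["eef_pos"].round(4),o["tool_rot"].round(4),o["contact_force"].round(2),o["torque"].round(2),round(o["gripper_width"],4))
    s=bot.read_camera("scene");t=bot.read_camera("top");pickle.dump((s,t),open("st1.pkl","wb"))
    c=o["eef_pos"] if c is None else np.array(c)
    ims=[]
    for p in(s,t):
        u,v=proj(p,c)[0].astype(int);r=(u-w,v-w,u+w,v+w);k=390/(2*w)
        a=cv2.convertScaleAbs(cv2.resize(p["pixels"][r[1]:r[3],r[0]:r[2],::-1],(390,390),interpolation=cv2.INTER_CUBIC),alpha=1.8,beta=15)
        ims.append(a)
    cv2.imwrite(fn,np.hstack(ims));return s,t,o
if __name__=="__main__": look(sys.argv[1])
E
python3 look.py pics/g2.png
```

```text
4.6 [0.5111 0.2238 0.1026] [-4.000e-04  9.897e-01 -1.433e-01  8.000e-04] [0.18 0.15 0.06] [ 0.01 -0.01 -0.01] 0.7992
```

View pics/g2.png

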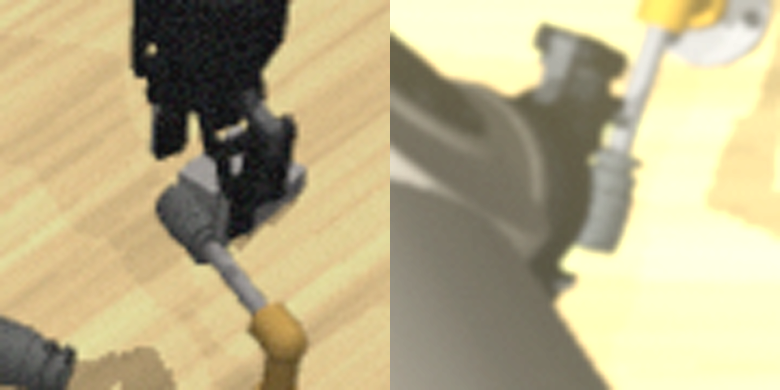

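```bash
cat > tips.py <<'E'
from ov import *
from scipy.spatial.transform import Rotation as R
def tips(o,half,back):
    q=o["tool_rot"];M=R.from_quat([q[1],q[2],q[3],q[0]]).as_matrix();out=[]
    for s in(1,-1):
        pts=[]
        for x,y,z in[(half,-.011,-back),(half,.011,-back),(half,.011,-back-.03),(half,-.011,-back-.03)]:
            pts.append(o["eef_pos"]+M@[s*x,y,z])
        out.append(np.array(pts))
    return out
def draw(fn,half,back,w=40,cap=None,tb=None):
    o=bot.get_obs();s,t=pickle.load(open("st1.pkl","rb"));ims=[]
    for p in(s,t):
        u,v=proj(p,o["eef_pos"])[0].astype(int);r=(u-w,v-w,u+w,v+w);k=390/(2*w)
        a=cv2.convertScaleAbs(cv2.resize(p["pixels"][r[1]:r[3],r[0]:r[2],::-1],(390,390),interpolation=cv2.INTER_CUBIC),alpha=1.8,beta=15)
        for P in tips(o,half,back): cv2.polylines(a,[((proj(p,P)-[u-w-.5,v-w-.5])*k).round().astype(np.int32)],True,(0,0,255),1)
        ims.append(a)
    cv2.imwrite(fn,np.hstack(ims))
E
python3 -c "
from tips import *
draw('pics/g3.png',.034,.0075)"
```

```text
(no output)
```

View pics/g3.png

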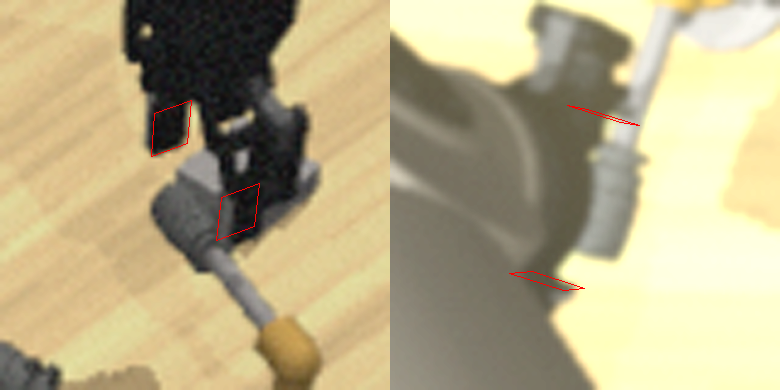

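Request:
step_arm --pt "0 0 0.6 0 0 0 0.2" --pt "0 0 0.6 0 0 0 0.3" --pt "0 0 0 0 0 0 0.38" --pt "0 0 0 0 0 0 0.4" --pt "0 0 0 0 0 0 0.4"

```text
t: 5.2
eef_pos: [0.5103, 0.224, 0.0894]
tool_rot: [-0.0, 0.99, -0.143, 0.0]
contact_force: [-0.4, -0.1, 0.4]
gripper_width: 0.595
```

```bash
python3 look.py pics/g4.png; python3 -c "
from tips import *
draw('pics/g5.png',.0255,.003)"
```

```text
5.2 [0.5103 0.224  0.0894] [-0.      0.9897 -0.1428  0.    ] [-0.37 -0.11  0.44] [-0.05 -0.02  0.01] 0.5953
```

View pics/g4.png

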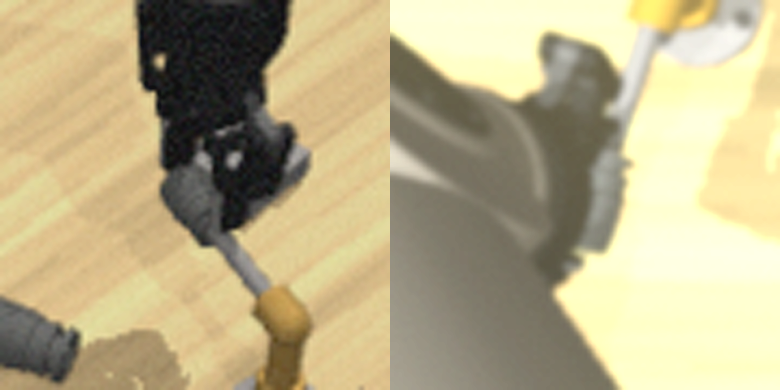

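View pics/g5.png

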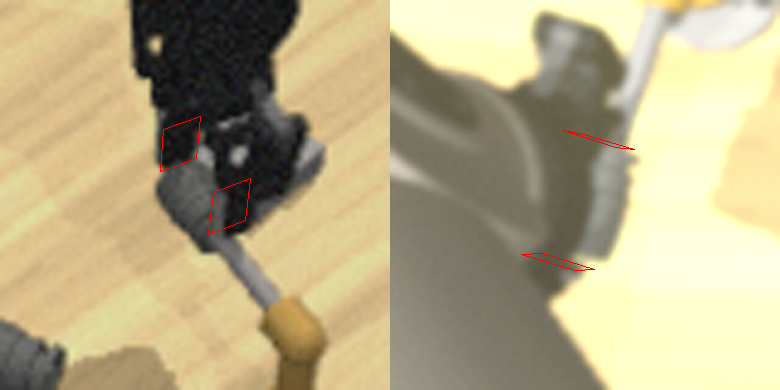

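Request:
step_arm --pt "0 0 0 0 0 0 0.44" --pt "0 0 0 0 0 0 0.46" --squeeze 20

```text
t: 5.5
eef_pos: [0.5098, 0.2242, 0.0894]
tool_rot: [0.0, 0.99, -0.143, -0.0]
contact_force: [-2.6, 0.4, 0.7]
gripper_width: 0.541
```

Request:
step_arm --pt "0 0 0 0 0 0 0.5" --pt "0 0 0 0 0 0 0.5"

```text
t: 5.7
eef_pos: [0.5086, 0.2246, 0.0896]
tool_rot: [0.0, 0.99, -0.142, -0.001]
contact_force: [-7.1, 1.1, 7.4]
gripper_width: 0.504
```

Request:
step_arm --pt "-0.15 0 -0.1 0 0 0 0.52" --pt "0 0 0 0 0 0 0.55" --pt "0 0 0 0 0 0 0.55"

```text
t: 6.0
eef_pos: [0.5081, 0.2247, 0.0903]
tool_rot: [0.0, 0.99, -0.143, -0.001]
contact_force: [-4.8, 0.0, 2.9]
gripper_width: 0.486
```

```bash
python3 look.py pics/g6.png; python3 -c "
from tips import *
draw('pics/g7.png',.0213,.002)"
```

```text
6.0 [0.5081 0.2247 0.0903] [ 0.000e+00  9.898e-01 -1.427e-01 -5.000e-04] [-4.79  0.02  2.93] [ 0.28  1.06 -0.04] 0.4864
```

View pics/g6.png

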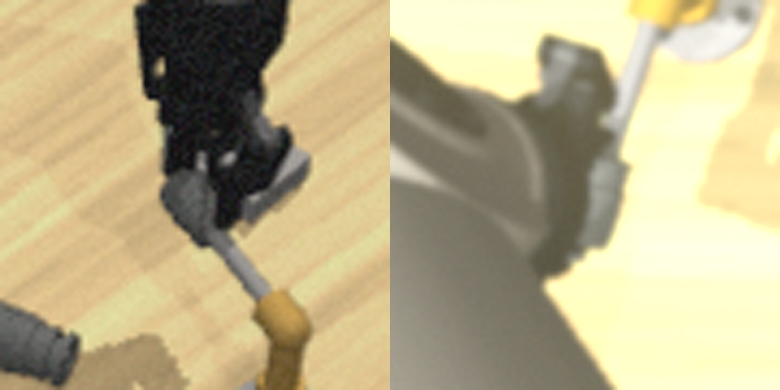

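Request:
step_arm --pt "-0.05 0 0 0 0 0 0.6" --pt "-0.05 0 0 0 0 0 0.6" --squeeze 35

```text
t: 6.3
eef_pos: [0.508, 0.2247, 0.0903]
tool_rot: [-0.0, 0.99, -0.143, 0.0]
contact_force: [-1.6, 1.6, 0.6]
gripper_width: 0.477
```

Request:
step_arm --pt "-0.1 0 0 0 0 0 0.6" --pt "-0.1 0 0 0 0 0 0.6"

```text
t: 6.5
eef_pos: [0.5073, 0.2248, 0.0905]
tool_rot: [-0.0, 0.99, -0.143, 0.001]
contact_force: [2.6, -0.2, -1.3]
gripper_width: 0.477
```

Request:
step_arm --pt "-0.15 0 0 0 0 0 0.6" --pt "-0.15 0 0 0 0 0 0.6" --pt "0 0 0 0 0 0 0.6"

```text
t: 6.8
eef_pos: [0.5028, 0.226, 0.0903]
tool_rot: [0.0, 0.99, -0.143, -0.0]
contact_force: [0.1, 0.5, 0.2]
gripper_width: 0.476
```

```bash
python3 look.py pics/g8.png
```

```text
6.8 [0.5028 0.226  0.0903] [ 1.000e-04  9.897e-01 -1.428e-01 -1.000e-04] [0.11 0.54 0.15] [ 0.06 -0.11  0.02] 0.4764
```

View pics/g8.png

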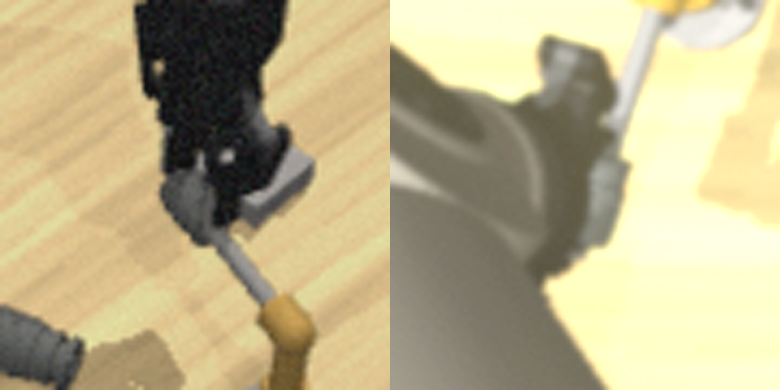

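Request:
step_arm --pt "-0.2 0 0 0 0 0 0.6" --pt "-0.2 0 0 0 0 0 0.6"

```text
t: 7.1
eef_pos: [0.4989, 0.2272, 0.0903]
tool_rot: [0.0, 0.99, -0.143, -0.0]
contact_force: [1.4, -0.6, -0.1]
gripper_width: 0.476
```

Request:
step_arm --pt "-0.4 0 0 0 0 0 0.6" --pt "-0.5 0 0 0 0 0 0.6" --pt "-0.5 0 0 0 0 0 0.6" --pt "-0.5 0 0 0 0 0 0.6" --pt "-0.5 0 0 0 0 0 0.6" --pt "-0.5 0 0 0 0 0 0.6" --pt "-0.5 0 0 0 0 0 0.6" --pt "-0.5 0 0 0 0 0 0.6" --pt "-1 0 0 0 0 0 0.6" --pt "-1 0 0 0 0 0 0.6" --pt "-1 0 0 0 0 0 0.6" --pt "-0.5 0 0 0 0 0 0.6" --pt "0 0 0 0 0 0 0.6"

```text
t: 8.4
eef_pos: [0.4273, 0.2484, 0.0904]
tool_rot: [0.0, 0.99, -0.142, -0.0]
contact_force: [-0.2, -0.4, -1.6]
gripper_width: 0.475
```

```bash
python3 look.py pics/g9.png
```

```text
8.4 [0.4273 0.2484 0.0904] [ 1.000e-04  9.898e-01 -1.421e-01 -0.000e+00] [-0.22 -0.44 -1.56] [ 0.03 -0.03 -0.04] 0.4748
```

View pics/g9.png

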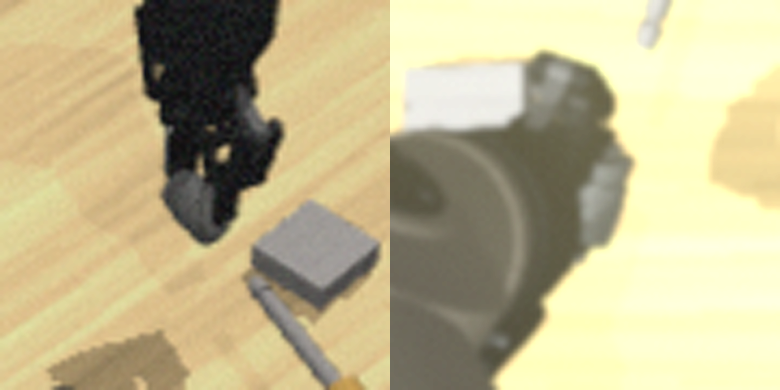

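```bash
python3 - <<'E'
from sil import *
s,t=pickle.load(open("st1.pkl","rb"))
res={}
for nm,E0,y0 in(("A",[.4975,.2275,.085],-16.4),("B",[.5285,-.198,.085],16.5)):
    for vn,p in(("s",s),("t",t)):
        e,y,f,f0,*_=fit1(p,E0,np.radians(y0),tube(0,.085),margin=10);res[nm,vn]=e
        print(nm,vn,e.round(4),y.round(2),round(f,1),round(f0,1))
        P=np.array(E0)+.02*np.array([np.cos(np.radians(y0)),np.sin(np.radians(y0)),0]);Q=P+.06*np.array([np.cos(np.radians(y0)),np.sin(np.radians(y0)),0])
        r=fitaxis([p],P,Q);d=r[1]-r[0];print("   line at P",r[0].round(4),"yaw",np.degrees(np.arctan2(d[1],d[0])).round(2), np.round(r[3][0],1))
E
```

```text
A s [0.4973 0.2257 0.085 ] -16.51 124.7 135.4
   line at P [0.5167 0.2195 0.085 ] yaw -16.22 [3.8 4.2 4.3 4.1 4.5 4.5 4.2 4.3 4.4 4.6 4.4 4.5]
A t [0.4976 0.2279 0.085 ] -16.11 15.5 19.2
   line at P [0.5167 0.2222 0.085 ] yaw -16.16 [5.1 5.1 5.2 5.3 5.2 5.2 5.2 5.2 5.2 5.4 5.4 5.2]
B s [ 0.5272 -0.1991  0.085 ] 15.9 5.3 13.0
   line at P [ 0.5477 -0.1935  0.085 ] yaw 16.44 [5.5 5.6 5.2 5.3 5.4 5.3 5.5 5.6 5.5 5.6 5.6 5.3]
B t [ 0.5291 -0.1975  0.085 ] 16.55 18.3 19.4
   line at P [ 0.5477 -0.1922  0.085 ] yaw 16.48 [5.1 5.  4.9 5.  5.  5.  5.2 5.1 5.  5.  5.2 5.1]
```

Request:
step_arm --pt "0 0 -2 0 0 0 0.6" --pt "0 0 -2 0 0 0 0.6" --pt "0 0 -2 0 0 -4.1 0.6" --pt "0 0 0 0 0 -4.1 0.6" --pt "0 0 0 0 0 -4.1 0.6" --pt "0 0 0 0 0 -4.1 0.6" --pt "0 0 0 0 0 -4.1 0.6" --pt "0 0 0 0 0 -4.1 0.6" --pt "0 0 0 0 0 -4.1 0.6" --pt "0 0 0 0 0 -4.1 0.6" --pt "0 1 0 0 0 0 0.6" --pt "-0.5 2 0 0 0 0 0.6" --pt "-0.6 3 0 0 0 0 0.6" --pt "-0.6 3 0 0 0 0 0.6" --pt "-0.6 3 0 0 0 0 0.6" --pt "-0.6 3 0 0 0 0 0.6" --pt "-0.6 3 0 0 0 0 0.6" --pt "-0.6 3 0 0 0 0 0.6" --pt "-0.6 3 0 0 0 0 0.6" --pt "-0.6 3 0 0 0 0 0.6"

```text
t: 10.5
eef_pos: [0.4535, -0.0283, 0.1504]
tool_rot: [0.0, 0.99, 0.141, 0.0]
contact_force: [-0.2, 0.3, -1.7]
gripper_width: 0.478
```

Request:
step_arm --pt "-0.6 3 0 0 0 0 0.6" --pt "-0.6 3 0 0 0 0 0.6" --pt "-0.6 3 0 0 0 0 0.6" --pt "-0.6 3 0 0 0 0 0.6" --pt "-0.4 3 0 0 0 0 0.6" --pt "0 2 0 0 0 0 0.6" --pt "0 1 0 0 0 0 0.6" --pt "0 0 0 0 0 0 0.6" --pt "0 0 0 0 0 0 0.6"

```text
t: 11.4
eef_pos: [0.4771, -0.2056, 0.1502]
tool_rot: [-0.0, 0.99, 0.142, -0.0]
contact_force: [-0.0, -0.0, -0.8]
gripper_width: 0.481
```

```bash
python3 look.py pics/h1.png
```

```text
11.4 [ 0.4771 -0.2056  0.1502] [-3.000e-04  9.898e-01  1.425e-01 -1.000e-04] [-0.01 -0.04 -0.82] [ 0.01 -0.01  0.04] 0.4813
```

View pics/h1.png

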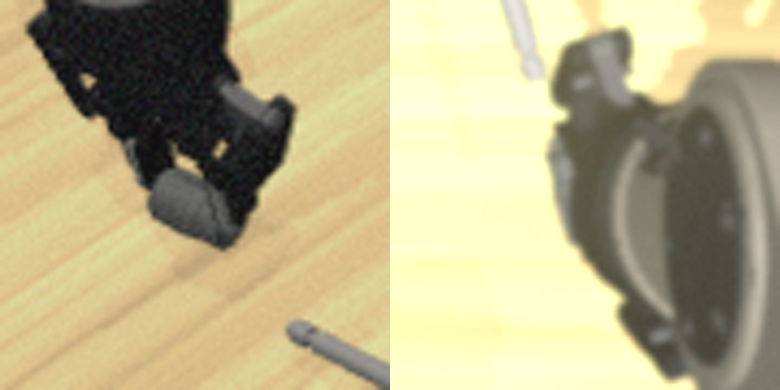

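Request:
step_arm --pt "0.2 0.65 2 0 0 0 0.6" --pt "0 0 2 0 0 0 0.6" --pt "0 0 1.5 0 0 0 0.6" --pt "0 0 0.5 0 0 0 0.6" --pt "0 0 0 0 0 0 0.6" --pt "0 0 0 0 0 0 0.6"

```text
t: 12.1
eef_pos: [0.4816, -0.2119, 0.0909]
tool_rot: [0.0, 0.99, 0.143, 0.0]
contact_force: [-0.1, -0.5, -0.8]
gripper_width: 0.479
```

```bash
cat > ov2.py <<'E'
import sys
from ov import *
from look import look
# predicted overlay: cap relative to TCP
def run(fn,ax=-.0107+.012, lat=-.0009,w=36):
    s,t,o=look("/tmp/l.png");q=o["tool_rot"];psi=2*np.arctan2(q[2],q[1]);u=np.array([np.cos(psi),np.sin(psi),0]);n=np.array([-u[1],u[0],0])
    C=o["eef_pos"]+u*ax+n*lat;C[2]=.085+(o["eef_pos"][2]-.0903)
    print("cap pred",C.round(4))
    Eb=np.array([.5282,-.1983,.085]);yb=np.radians(16.46);ims=[]
    for p in(s,t):
        c,v=proj(p,(C+Eb)/2+[0,0,.02])[0].astype(int);r=(c-w,v-w,c+w,v+w)
        a=overlay(p,[(C,psi,parts_cap(.0035),(0,0,255)),(Eb,yb,tube(0,.1),(255,0,0))],r,390/(2*w),"/tmp/x.png")
        b=overlay(p,[],r,390/(2*w),"/tmp/x.png");ims+=[a,b]
    cv2.imwrite(fn,np.vstack([np.hstack(ims[:2]),np.hstack(ims[2:])])[:, :800][:780])
    im=cv2.imread(fn);cv2.imwrite(fn,cv2.resize(im,None,fx=.77,fy=.77,interpolation=cv2.INTER_AREA))
if __name__=="__main__":run(sys.argv[1])
E
python3 ov2.py pics/h2.png
```

```text
12.1 [ 0.4816 -0.2119  0.0909] [2.000e-04 9.898e-01 1.426e-01 4.000e-04] [-0.12 -0.51 -0.83] [ 0.04 -0.02  0.01] 0.4786
cap pred [ 0.4831 -0.2124  0.0856]
```

View pics/h2.png

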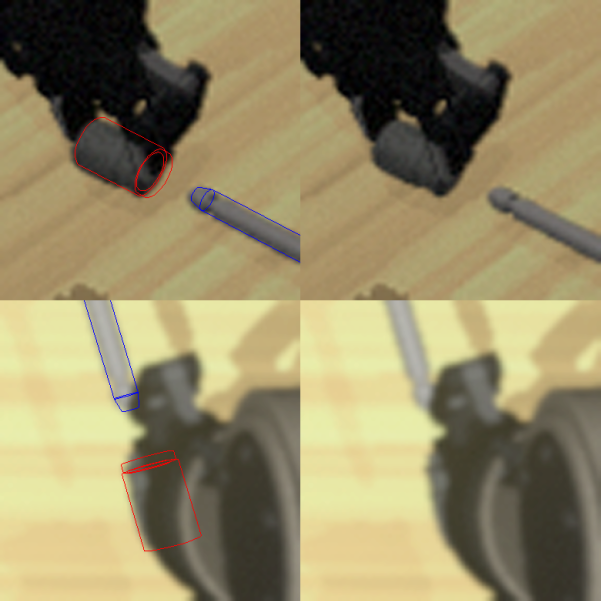

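```bash
python3 - <<'E'
from ov import *
s,t=pickle.load(open("st1.pkl","rb"))
C=np.array([.4831,-.2124,.0856]);psi=np.radians(16.4)
ims=[]
for p,w in((s,18),(t,22)):
    c,v=proj(p,C+np.array([.012,0,0]))[0].astype(int);r=(c-w,v-w,c+w,v+w);k=390/(2*w)
    for it in([],[(C,psi,parts_cap(.0035),(0,0,255))]):
        a=overlay(p,it,r,k,"/tmp/x.png");ims.append(cv2.resize(cv2.convertScaleAbs(a,alpha=1.3 if p is t else 2,beta=0),(390,390)))
cv2.imwrite("pics/h3.png",cv2.resize(np.vstack([np.hstack(ims[:2]),np.hstack(ims[2:])]),(600,600)))
E
```

```text
(no output)
```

View pics/h3.png

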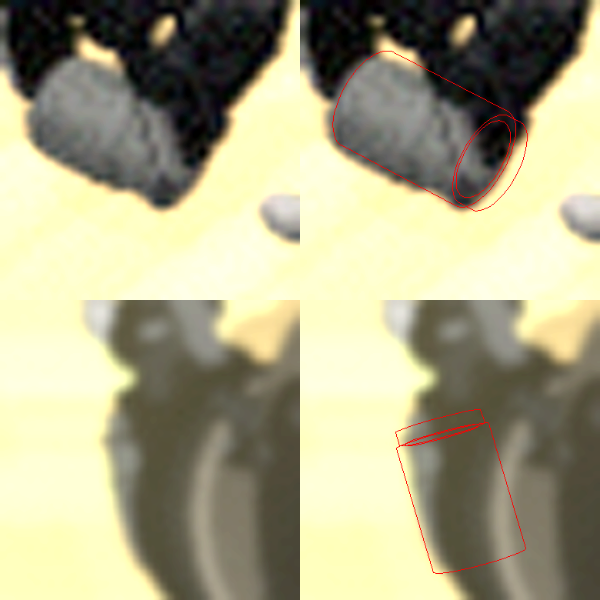

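```bash
cat > edge.py <<'E'
from ov import *
def edge_disp(p,E,yaw,r,x0,x1,side,n=12,hw=6):
    """signed px displacement (outward from axis, on image side `side` vector) of real edge vs predicted"""
    c,s=np.cos(yaw),np.sin(yaw);u=np.array([c,s,0]);C=chan(p);out=[]
    a,b=proj(p,[E+u*x0,E+u*x1]);d=(b-a)/np.linalg.norm(b-a);nn=np.array([-d[1],d[0]]);nn*=np.sign(nn@np.array(side))
    th=np.linspace(0,2*np.pi,72)
    for x in np.linspace(x0,x1,n):
        P=E+u*x;uv=proj(p,P+np.c_[-s*r*np.cos(th),c*r*np.cos(th),r*np.sin(th)])
        e=((uv-proj(p,P)[0])@nn).max();q=proj(p,P)[0]+nn*e
        t=np.arange(-hw,hw+.01,.1);pr=map_coordinates(C,[q[1]+t*nn[1],q[0]+t*nn[0]],order=1)
        bg=np.median(pr[-15:]);fg=np.percentile(pr,5);th2=(bg+fg)/2
        k=len(t)-1
        while k>0 and pr[k]>th2:k-=1
        out.append(t[k])
    # px per mm lateral and z
    P=E+u*(x0+x1)/2;J=(proj(p,P+np.array([-s,c,0])*.001)-proj(p,P))[0]@nn,(proj(p,P+[0,0,.001])-proj(p,P))[0]@nn
    return np.round(out,1),np.round(np.median(out),2),np.round(J,3)
E
cat > rel.py <<'E'
from edge import *
def rel(C,psi,Eb=np.array([.5282,-.1983,.085]),yb=np.radians(16.46)):
    s,t=pickle.load(open("st1.pkl","rb"))
    for nm,p,side in(("s",s,(0,1)),("t",t,(-1,0))):
        print(nm,"body",*edge_disp(p,C,psi,.014,-.014,.012,side))
        print(nm,"tube",*edge_disp(p,Eb,yb,.006,.02,.08,side))
        print(nm,"tube other",*edge_disp(p,Eb,yb,.006,.02,.08,(-side[0],-side[1])))
if __name__=="__main__":
    rel(np.array([.4831,-.2124,.0856]),np.radians(16.4))
E
python3 rel.py
```

```text
s body [ 0.6  0.7  0.5  0.7  0.6  0.4  0.5  0.2  0.1 -0.  -0.3 -0.5] 0.45 [-0.416 -0.191]
s tube [ 0.2 -0.1 -0.1  0.1  0.1 -0.   0.1  0.3  0.1  0.2  0.2 -0. ] 0.1 [-0.427 -0.197]
s tube other [-0.7 -0.7 -0.9 -0.8 -0.7 -0.8 -0.8 -0.8 -0.7 -0.6 -0.5 -0.8] -0.75 [0.427 0.197]
t body [-0.5 -0.3 -0.3 -0.3 -0.3 -0.4 -0.7 -0.9 -1.2 -1.4 -1.9 -2.1] -0.6 [ 0.49  -0.105]
t tube [-0.3 -0.4 -0.5 -0.3 -0.4 -0.4 -0.3 -0.3 -0.4 -0.5 -0.4 -0.2] -0.4 [ 0.484 -0.103]
t tube other [-0.7 -0.7 -0.7 -0.7 -0.7 -0.7 -0.6 -0.7 -0.7 -0.6 -0.6 -0.7] -0.7 [-0.484  0.103]
```

Request:
step_arm --pt "0.3 -0.1 -0.05 0 0 0 0.6" --pt "0.5 0 0 0 0 0 0.6" --pt "0.5 0 0 0 0 0 0.6" --pt "0.4 0 0 0 0 0 0.6" --pt "0.2 0 0 0 0 0 0.6" --pt "0 0 0 0 0 0 0.6" --pt "0 0 0 0 0 0 0.6"

```text
t: 12.9
eef_pos: [0.4989, -0.2059, 0.0907]
tool_rot: [-0.0, 0.99, 0.142, -0.0]
contact_force: [-0.4, 0.3, -1.1]
gripper_width: 0.481
```

```bash
python3 ov2.py pics/h4.png; python3 - <<'E'
from rel import *
o=bot.get_obs();psi=np.radians(16.4);u=np.array([np.cos(psi),np.sin(psi),0]);n=np.array([-u[1],u[0],0])
C=o["eef_pos"]+u*.0013-n*.0009;C[2]=.085+o["eef_pos"][2]-.0903
Eb=np.array([.5282,-.1983,.085]);d=C-Eb;print("pred ax",d@u,"lat",d@n)
rel(C,psi)
E
```

```text
12.9 [ 0.4989 -0.2059  0.0907] [-0.000e+00  9.898e-01  1.424e-01 -2.000e-04] [-0.38  0.29 -1.13] [-0.01 -0.02 -0.  ] 0.4811
cap pred [ 0.5004 -0.2063  0.0854]
pred ax -0.029024924123272528 lat 9.43469342202425e-05
s body [ 0.6  0.8  0.6  0.7  0.5  0.8  0.5  0.2  0.2 -0.  -0.3 -0.1] 0.5 [-0.418 -0.192]
s tube [ 0.1 -0.  -0.1  0.1  0.1  0.1 -0.   0.3  0.1  0.2  0.2 -0. ] 0.1 [-0.427 -0.197]
s tube other [-0.6 -0.7 -0.9 -0.8 -0.7 -0.9 -0.8 -0.9 -0.7 -0.6 -0.5 -0.7] -0.7 [0.427 0.197]
t body [-0.1  0.2 -0.  -0.1 -0.1 -0.3 -0.7 -0.8 -0.9 -1.3 -1.8 -1.9] -0.5 [ 0.488 -0.104]
t tube [-0.1 -0.2 -0.5 -0.3 -0.4 -0.5 -0.3 -0.4 -0.4 -0.5 -0.4 -0.3] -0.4 [ 0.484 -0.103]
t tube other [ 4.5 -2.1 -1.  -0.6 -0.7 -0.7 -0.6 -0.8 -0.6 -0.6 -0.6 -0.6] -0.6 [-0.484  0.103]
```

View pics/h4.png

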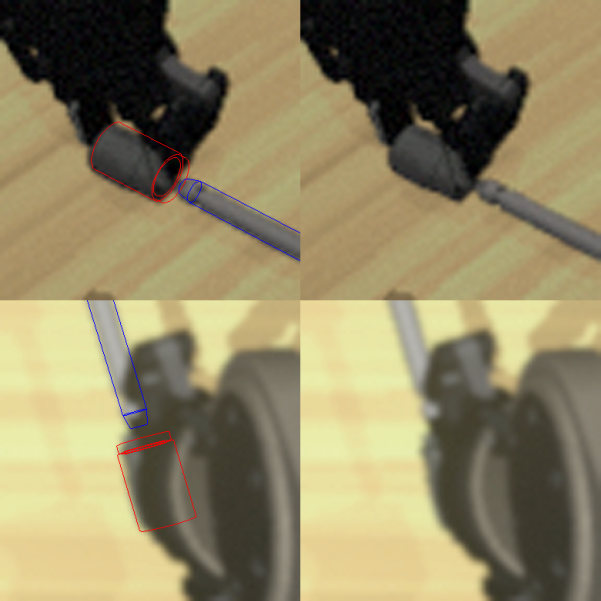

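```bash
python3 - <<'E'
from rel import *
s,t=pickle.load(open("st.pkl","rb"))
yaw=np.radians(-16.25);u=np.array([np.cos(yaw),np.sin(yaw),0]);E=np.array([.4975,.2268,.085]);C=E+u*.012
for nm,p,sides in(("s",s,[(-1,1)]),("t",t,[(1,0),(-1,0)])):
  for sd in sides:
    print(nm,sd,"body",*edge_disp(p,C,yaw,.014,-.014,.012,sd));print("  tube",*edge_disp(p,E,yaw,.006,.045,.09,sd))
E
```

```text
s (-1, 1) body [ 0.3  0.2  0.3  0.3  0.4  0.3  0.3  0.1 -0.  -0.3 -0.5 -0.3] 0.25 [-0.345 -0.193]
  tube [0.4 0.1 0.2 0.2 0.3 0.1 0.2 0.2 0.3 0.2 0.1 5.7] 0.2 [-0.354 -0.198]
t (1, 0) body [-1.7 -1.4 -1.3 -1.5 -1.5 -1.7 -1.8 -1.7 -1.9 -2.3 -2.6 -2.6] -1.7 [-0.494 -0.125]
  tube [-0.9 -0.8 -0.9 -1.1 -1.  -1.1 -0.9 -0.8 -0.9 -1.  -1.4  4.8] -0.9 [-0.49  -0.124]
t (-1, 0) body [-0.4 -0.3 -0.3 -0.2 -0.3 -0.4 -0.8 -0.7 -1.  -1.1 -1.3 -1.4] -0.55 [0.494 0.125]
  tube [-0.3 -0.1 -0.   0.1 -0.  -0.  -0.  -0.1 -0.2 -0.1 -0.1 -0. ] -0.05 [0.49  0.124]
```

```bash
python3 - <<'E'
from ov import *
out=[]
acc={}
for n in("scene","top"):
    ps=[bot.read_camera(n) for _ in range(4)];p=ps[-1];p["pixels"]=np.mean([q["pixels"] for q in ps],0).round().astype(np.uint8);acc[n]=p
pickle.dump((acc["scene"],acc["top"]),open("st1.pkl","wb"))
C=np.array([.5004,-.2063,.0854]);psi=np.radians(16.4);ims=[]
Eb=np.array([.5282,-.1983,.085])
for p,w in((acc["scene"],20),(acc["top"],20)):
    c,v=proj(p,C+np.array([.015,0.005,0]))[0].astype(int);r=(c-w,v-w,c+w,v+w);k=10
    for it in([],[(C,psi,parts_cap(.0035),(0,0,255)),(Eb,psi,tube(0,.1),(255,0,0))]):
        a=overlay(p,it,r,k,"/tmp/x.png");ims.append(cv2.convertScaleAbs(a,alpha=1 if p is acc["top"] else 2,beta=0))
cv2.imwrite("pics/h5.png",cv2.resize(np.vstack([np.hstack(ims[:2]),np.hstack(ims[2:])]),(600,600)))
E
python3 - <<'E'
import sys;sys.path.insert(0,'.')
from rel import *
rel(np.array([.5004,-.2063,.0854]),np.radians(16.4))
E
```

```text
s body [ 0.7  0.8  0.5  0.8  0.8  0.9  0.5  0.2  0.3 -0.  -0.2 -0.1] 0.5 [-0.418 -0.192]
s tube [ 0.1 -0.1 -0.1  0.2  0.1 -0.  -0.   0.3  0.1  0.2  0.2 -0. ] 0.1 [-0.427 -0.197]
s tube other [-0.7 -0.7 -0.9 -0.8 -0.7 -0.9 -0.8 -0.8 -0.7 -0.6 -0.6 -0.7] -0.7 [0.427 0.197]
t body [-0.1 -0.3 -0.1 -0.3 -0.5 -0.6 -0.8 -1.  -1.  -1.4 -1.8 -2. ] -0.7 [ 0.488 -0.104]
t tube [-0.  -0.3 -0.5 -0.3 -0.4 -0.4 -0.3 -0.4 -0.4 -0.4 -0.4 -0.2] -0.4 [ 0.484 -0.103]
t tube other [ 4.8 -2.2 -1.1 -0.8 -0.7 -0.7 -0.7 -0.7 -0.7 -0.6 -0.6 -0.6] -0.7 [-0.484  0.103]
```

View pics/h5.png

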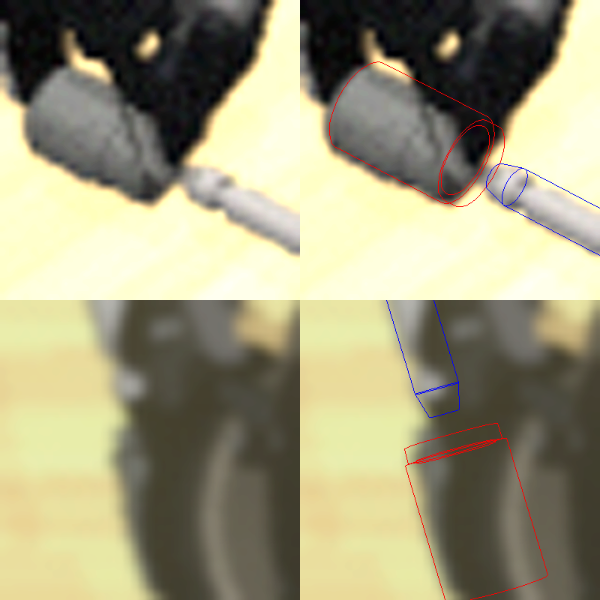

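Request:
step_arm --pt "0.2 0 -0.1 0 0 0 0.6" --pt "0.2 0 0 0 0 0 0.6" --pt "0.2 0 0 0 0 0 0.6" --pt "0 0 0 0 0 0 0.6"

```text
t: 13.8
eef_pos: [0.5053, -0.2039, 0.0919]
tool_rot: [-0.0, 0.99, 0.143, 0.0]
contact_force: [-0.2, 0.4, -1.6]
gripper_width: 0.477
```

Request:
step_arm --pt "0.2 0 0 0 0 0 0.6" --pt "0.2 0 0 0 0 0 0.6" --pt "0 0 0 0 0 0 0.6"

```text
t: 14.1
eef_pos: [0.509, -0.2028, 0.0918]
tool_rot: [-0.0, 0.99, 0.143, 0.0]
contact_force: [-0.1, -0.3, -1.1]
gripper_width: 0.478
```

Request:
step_arm --pt "0.2 0 0 0 0 0 0.6" --pt "0.2 0 0 0 0 0 0.6" --pt "0 0 0 0 0 0 0.6"

```text
t: 14.4
eef_pos: [0.5124, -0.2016, 0.0916]
tool_rot: [-0.0, 0.99, 0.143, -0.0]
contact_force: [-0.7, 1.1, -2.7]
gripper_width: 0.481
```

Request:
step_arm --pt "0.2 0 0 0 0 0 0.6" --pt "0.2 0 0 0 0 0 0.6" --pt "0 0 0 0 0 0 0.6"

```text
t: 14.7
eef_pos: [0.5162, -0.2004, 0.0915]
tool_rot: [-0.0, 0.99, 0.143, -0.0]
contact_force: [-0.2, 1.6, -4.3]
gripper_width: 0.478
```

Request:
step_arm --pt "0 -0.03 0.08 0 0 0 0.6" --pt "0.2 0 0 0 0 0 0.6" --pt "0 0 0 0 0 0 0.6"

```text
t: 15.0
eef_pos: [0.5187, -0.1998, 0.0912]
tool_rot: [0.0, 0.99, 0.143, 0.0]
contact_force: [-0.7, 0.7, -2.3]
gripper_width: 0.476
```

```bash
python3 ov2.py pics/h6.png
```

```text
15.0 [ 0.5187 -0.1998  0.0912] [0.000e+00 9.898e-01 1.425e-01 4.000e-04] [-0.68  0.66 -2.28] [ 0.21  0.03 -0.04] 0.4758
cap pred [ 0.5202 -0.2003  0.0859]
```

View pics/h6.png

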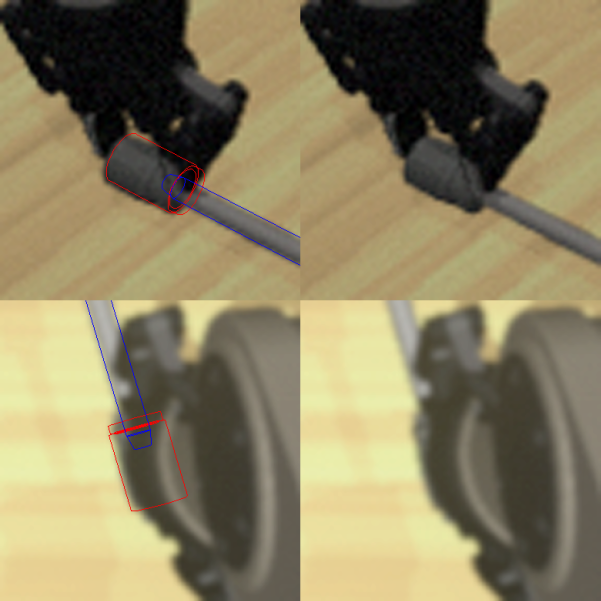

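Request:
step_arm --pt "0.2 0 0.02 0 0 0 0.6" --pt "0.2 0 0 0 0 0 0.6" --pt "0.2 0 0 0 0 0 0.6" --pt "0 0 0 0 0 0 0.6"

```text
t: 15.5
eef_pos: [0.5246, -0.1981, 0.091]
tool_rot: [0.0, 0.99, 0.142, 0.0]
contact_force: [0.9, 0.9, -1.6]
gripper_width: 0.483
```

Request:
step_arm --pt "0.2 0 0 0 0 0 0.6" --pt "0.2 0 0 0 0 0 0.6" --pt "0 0 0 0 0 0 0.6"

```text
t: 15.8
eef_pos: [0.5283, -0.197, 0.0909]
tool_rot: [0.0, 0.99, 0.143, 0.0]
contact_force: [0.1, 0.8, -1.0]
gripper_width: 0.476
```

Request:
step_arm --pt "0.15 0 0 0 0 0 0.6" --pt "0.15 0 0 0 0 0 0.6" --pt "0 0 0 0 0 0 0.6"

```text
t: 16.1
eef_pos: [0.531, -0.1962, 0.0909]
tool_rot: [0.0, 0.99, 0.142, 0.0]
contact_force: [-0.1, -0.3, -1.2]
gripper_width: 0.48
```

Request:
step_arm --pt "0.15 0 0 0 0 0 0.6" --pt "0.15 0 0 0 0 0 0.6"

```text
t: 16.3
eef_pos: [0.5335, -0.1955, 0.0908]
tool_rot: [0.0, 0.99, 0.142, -0.0]
contact_force: [-0.1, 0.1, -1.4]
gripper_width: 0.478
```

Request:
step_arm --pt "0.1 0 0 0 0 0 0.6" --pt "0.1 0 0 0 0 0 0.6"

```text
t: 16.5
eef_pos: [0.5351, -0.1948, 0.0906]
tool_rot: [-0.0, 0.99, 0.142, -0.0]
contact_force: [-1.6, 0.7, -1.4]
gripper_width: 0.474
```

Request:
step_arm --pt "0.1 0 0 0 0 0 0.6" --pt "0.1 0 0 0 0 0 0.6"

```text
t: 16.7
eef_pos: [0.5365, -0.1943, 0.0905]
tool_rot: [-0.0, 0.99, 0.142, -0.001]
contact_force: [-3.5, 1.5, 0.0]
gripper_width: 0.479
```

Request:
step_arm --pt "0.1 0 0 0 0 0 0.6" --pt "0.1 0 0 0 0 0 0.6"

```text
t: 16.9
eef_pos: [0.5385, -0.1937, 0.0905]
tool_rot: [-0.0, 0.99, 0.142, -0.001]
contact_force: [-2.9, 0.7, -1.6]
gripper_width: 0.477
```

Request:
step_arm --pt "0.1 0 0 0 0 0 0.6" --pt "0.1 0 0 0 0 0 0.6"

```text
t: 17.1
eef_pos: [0.539, -0.1936, 0.0904]
tool_rot: [-0.0, 0.99, 0.142, -0.002]
contact_force: [-9.9, 0.2, 4.9]
gripper_width: 0.479
```

Request:
step_arm --pt "0.1 0 0 0 0 0 0.6"

```text
t: 17.2
eef_pos: [0.5391, -0.1936, 0.0903]
tool_rot: [0.0, 0.99, 0.142, -0.003]
contact_force: [-12.6, -0.5, 8.0]
gripper_width: 0.479
```

Request:
step_arm --pt "0.1 0 0 0 0 0 0.6"

```text
t: 17.3
eef_pos: [0.5392, -0.1936, 0.0903]
tool_rot: [0.0, 0.99, 0.142, -0.004]
contact_force: [-16.5, -0.2, 10.6]
gripper_width: 0.479
```

```bash
python3 ov2.py pics/h7.png
```

```text
17.3 [ 0.5392 -0.1936  0.0903] [ 1.000e-04  9.899e-01  1.418e-01 -4.300e-03] [-16.54  -0.25  10.56] [-0.17  3.57 -0.05] 0.4791
cap pred [ 0.5407 -0.1941  0.085 ]
```

View pics/h7.png

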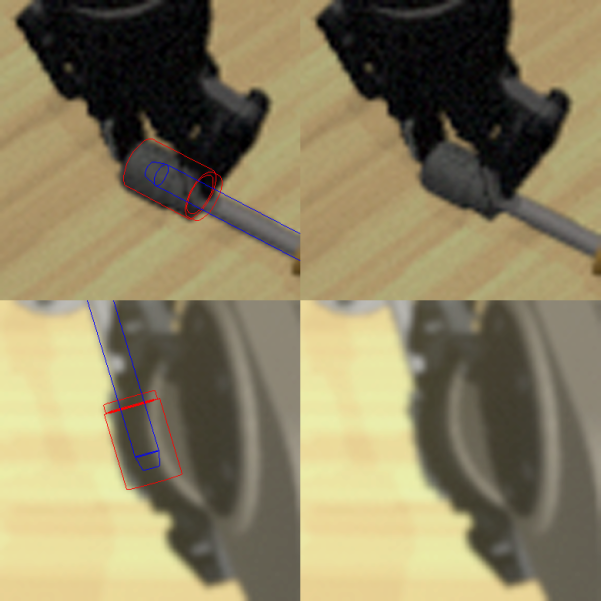

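Request:
step_arm --pt "-0.2 0 0 0 0 0 0.6" --pt "-0.15 0 0 0 0 0 0.6" --pt "0 0 0 0 0 0 0.6"

```text
t: 17.7
eef_pos: [0.5389, -0.1936, 0.0905]
tool_rot: [-0.0, 0.99, 0.142, -0.001]
contact_force: [-5.5, 0.5, -1.0]
gripper_width: 0.48
```

Request:
step_arm --pt "-0.05 0 0 0 0 0 0.42" --pt "0 0 0 0 0 0 0.35" --pt "0 0 0 0 0 0 0.3" --pt "0 0 0 0 0 0 0.3" --pt "0 0 0 0 0 0 0.3"

```text
t: 18.2
eef_pos: [0.5398, -0.1938, 0.0911]
tool_rot: [0.0, 0.99, 0.142, 0.0]
contact_force: [0.2, 0.9, 0.5]
gripper_width: 0.702
```

```bash
python3 look.py pics/i1.png
```

```text
18.2 [ 0.5398 -0.1938  0.0911] [1.000e-04 9.898e-01 1.424e-01 5.000e-04] [0.22 0.87 0.5 ] [-0.03 -0.    0.01] 0.7023
```

View pics/i1.png

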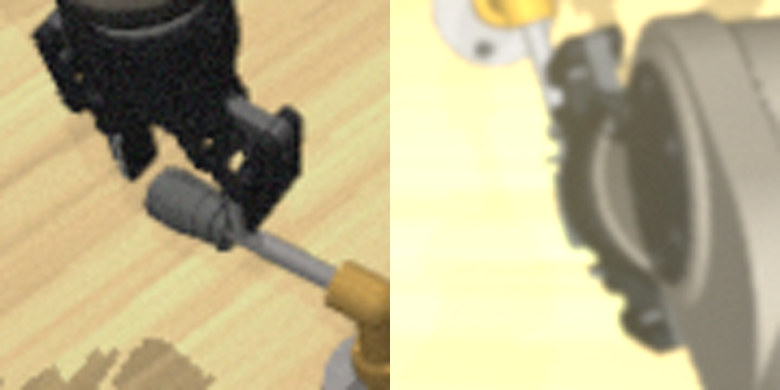

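Request:
step_arm --pt "0 0 -1 0 0 0 0.3" --pt "0 0 -3 0 0 0 0.2" --pt "0 0 -4 0 0 0 0" --pt "0 0 -4 0 0 0 0" --pt "0 4 0 0 0 0 0" --pt "0 4 0 0 0 0 0" --pt "0 4 0 0 0 0 0" --pt "0 4 0 0 0 0 0" --pt "0 2 0 0 0 0 0" --pt "0 0 0 0 0 0 0" --pt "0 0 0 0 0 0 0"

```text
t: 19.4
eef_pos: [0.59, -0.3659, 0.2111]
tool_rot: [-0.0, 0.99, 0.142, 0.0]
contact_force: [0.6, 0.2, -0.2]
gripper_width: 1.002
```

```bash
python3 - <<'E'
from look import *
s,t,o=look("pics/i2.png",[.545,-.193,.085],w=35)
s0,t0=pickle.load(open("st.pkl","rb"))
P=parts_cap()+[(.026,.006,.07,.006)]
for nm,p in(("s",s),("t",t)):
    e,y,f,f0,*_=fit1(p,[.541,-.194,.085],np.radians(16.46),P);u=np.array([np.cos(np.radians(16.46)),np.sin(np.radians(16.46)),0])
    p0=s0 if nm=="s" else t0
    e2,y2,g,g0,*_=fit1(p0,[.5285,-.198,.085],np.radians(16.46),tube(0,.085),margin=10)
    print(nm,e.round(4),y.round(2),round(f,1),"tube end",e2.round(4),"ax",((e-e2)@u).round(4))
p=t0;u=np.array([np.cos(np.radians(-16.25)),np.sin(np.radians(-16.25)),0])
e,y,f,f0,*_=fit1(p,[.508,.2235,.085],np.radians(-16.25),P);e2,*_=fit1(t,[.4975,.2275,.085],np.radians(-16.25),tube(0,.085),margin=10)
print("A top",((e-e2)@u).round(4))
E
```

```text
19.4 [ 0.59   -0.3659  0.2111] [-4.000e-04  9.898e-01  1.423e-01  1.000e-04] [ 0.61  0.2  -0.17] [0.   0.02 0.04] 1.0018
s [ 0.5386 -0.196   0.085 ] 16.54 21.6 tube end [ 0.5278 -0.1995  0.085 ] ax 0.0113
t [ 0.5382 -0.1946  0.085 ] 16.16 32.9 tube end [ 0.5287 -0.1979  0.085 ] ax 0.01
A top 0.0105
```

View pics/i2.png

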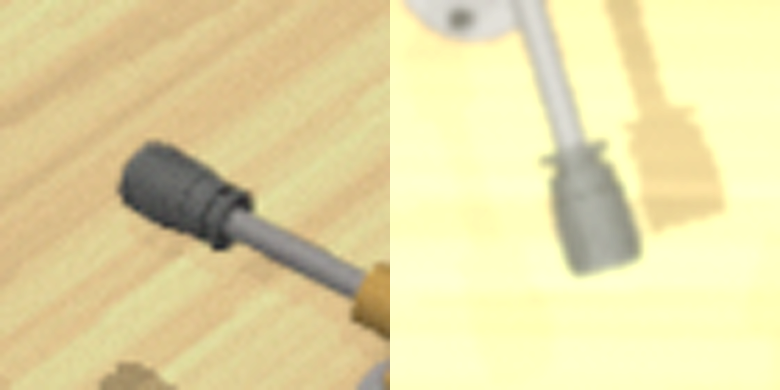

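```bash
python3 - <<'E'
from h import *
import pickle
s,t=bot.read_camera("scene"),bot.read_camera("top");s0,t0=pickle.load(open("st.pkl","rb"))
for q in("tin","block","file"):
    print(q,[(np.round(d["point"],1).tolist(),round(float(d["score"]),2)) for d in bot.pinpoint(s,q)[:1]+bot.pinpoint(t,q)[:1]])
E
```

```text
tin [([341.0, 293.4], 0.92), ([314.2, 196.6], 0.68)]
block [([364.7, 165.4], 0.56), ([156.0, 307.0], 0.82)]
file [([128.7, 322.4], 0.73), ([490.3, 323.2], 0.95)]
```

Bystanders are where they were. The cap is home and released, so I'm handing in.

```bash
python3 -c "
from station import bot
o=bot.get_obs();print(o['t'],o['contact_force'].round(2));print(bot.hand_in())"
```

```text
19.9 [ 0.24  0.22 -0.51]
the job is handed in; nothing more can be done
None
```

I took the stop end off outlet_a with its ring squeezed in (35 N grip). I then pushed it onto outlet_b's tube until it stopped, released it and handed in at 19.9 s.

**Which cap:** I took the smaller cap, the one on outlet_a's tube. I left the larger loose cap and the turquoise outlet alone.

**Last checks that agree:**
- **Seating:** the cap sits 10.0 mm (top camera) and 11.3 mm (scene camera) from the tube's end. The nominal value is 12 mm, but the top camera read 10.5 mm for the cap fully home on outlet_a, so it should be home.
- **Alignment:** it is in line with the tube to within about 0.3° in both views.
- **Release:** the ring looks sprung out, and the gripper is well clear with no contact force reading.
- **Bystanders:** the tin, block and file show up where they were, within a few pixels of the networks' usual scatter.

**Checks that disagreed or were not done:**
- **Camera lateral readings:** the two cameras differed by 1 to 3 mm sideways, so I corrected the final alignment by feel.
- **Seal drag:** I never clearly measured the expected 9 to 16 N while the cap was moving. The most I saw was about 3 to 4 N, then a firm stop at about 16.5 N.
- **Lock:** I did not tug the cap to test it. That it is locked rests on its position and on the ring being out.

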